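# Hold a contact probe square on the ringed spot of a sloping sample

### The arm

A 7-joint arm with a two-finger parallel gripper is mounted at the origin on the work surface. World frame = base frame: x ahead of the robot, y to its left, z up, the work surface at z = 0. Lengths are in m, angles in rad, forces in N, time in s.
With the tool pointing down it reaches from about 0.4 to 0.9 m from the base axis. Payload 5.6 kg.
Tool frame: the origin (TCP) lies at the very end of the fingers, on their centre line; the grasp point (between the pads) lies 19 mm behind it; x points along the fingers, z is the direction in which the jaws open and shut, and the axes are right-handed (so a half turn about x gives the same grasp; the last joint's range is limited). The gripper opens to 92 mm and grips with 3 to 60 N. Pads are 20 mm wide; open, the fingers measure 128 mm over their backs; the gripper's body (75 mm by 189 mm) begins 69 mm behind the grasp point.
Start: joints at [1.228, 0.468, -0.012, 1.603, 0.006, 1.071, -0.056], TCP at [0.192, -0.621, 0.215] pointing down, gripper open.
Joint ranges: [-2.53, 2.53], [-0.31, 2.02], [-1.57, 1.55], [0.28, 2.44], [-1.29, 4.43], [0.15, 1.84], [-2.92, 2.92]. Speed limits (rad/s): [2.57, 2.57, 3.14, 3.14, 3.14, 3.14, 3.14].

### API

Orientations are given as [roll, pitch, yaw] about the fixed x, y, z axes, in that order (R = Rz(yaw) Ry(pitch) Rx(roll)).
In Python, from station import ctrl gives the robot as it stands. The module is installed in compiled form; this text tells all that it offers.
- The arm moves only by the tool drive_tool, never from a script. Its argument "plan" is a list of rows, each a list of 5 numbers: the shift along the tool's x, y, z normalised to -1 to 1, where 1 is 1 m, then the turn about the tool's x normalised to -1 to 1, where 1 is 0.5 rad, then the opening, from 0 (shut) to 1 (fully open). A call has exactly 10 rows; each row is the pose to reach, as a shift and turn from the pose commanded when the call began, along the tool's axes at that moment; what a row does not reach only later rows make up. A row lasts 1/12 s, in which the tool goes at most 41.7 mm and 7.16 degrees, less where a joint would pass 70% of its speed; a pose out of reach is approached as far as the arm can. A call with a number of a shift or a turn outside -1 to 1 is refused whole. A call with a gripper value outside its range is refused whole. The fingers move at their own pace and stop on an object; the grip force is fixed at half the most. Time passes only in rows, so rows that repeat a pose let the fingers close, or fill a call up. It gives the time, the measured TCP pose, the force and the opening at its end, in the units of the state.
- ctrl.get_state(): the state, without advancing time (a new reading comes with each control period).
- ctrl.read_camera(name): name is "scene" or "top"; returns a dict with "color" (400x640x3 uint8, red, green, blue), "mtx" (3x3 intrinsics, pixels), "cam_to_world" (4x4, takes a point from camera to world coordinates). Camera axes: x right, y down, z forward; pixel columns grow to the right and rows downward; lengths in m; the calibration is good to about 2 mm. A picture is of the moment at which its call begins. There is no depth.
- ctrl.hand_in(): hands the job in, once; it reports no verdict.
The state is a dict: "time": time; "joints": joint angles; "dq": joint speeds; "tau": joint torques, N m; "ee_pos": TCP position; "ee_rot": TCP orientation; "ft_force": force on the tool from outside, world axes, zero at the start; "ft_torque": the same for the moment, N m; "grip_width": finger opening in m.
Only numpy, scipy, OpenCV 4.12 (cv2) and the standard library are available. Lean on these libraries where they do the work, as an engineer would, in place of code of your own. Each camera call takes 0.05 s, during which the arm holds its last target.

### The job

First, with the empty gripper, push the test stand's carriage by its thumb post to the robot's left until it is fully home against its stop. Then take the probe out of its rest and set its tip inside the ring mark (not the square mark) on the sloping sample, holding the probe square to the sample's face and pressing lightly, so that the sprung sample table sinks about half of its 8 mm travel and never hard onto its bottom. The program finishes while the gripper still holds the probe there, with the fingers off the stand and the things around left where they are.

Things in the scene. Friction and masses are not known exactly. Their poses are not given: they have to be found in the camera images.
- stand: Test stand fixed to the bench: aluminium base plate 130 (x) x 190 (y) x 12 mm, two rods along its y axis, grey end blocks 42 mm high at both y ends. Origin: centre of the underside. Its -x side faces roughly to the robot, its +y axis roughly to the robot's left. A white carriage rides on the rods and carries the sloping sample table.
- carriage (a joint): Travel of the carriage along the stand's +y axis (to the robot's left), m: 0 at the right end, 0.060 fully home against the left stop. It slides with about 2 N of friction and stays where it is left.
- post_top (a point): Centre of the top of the thumb post on the carriage: upright round steel post 14 mm in diameter, top 76 mm above the bench, standing 42 mm out of the carriage (lowest 8 mm: a black foot 30 mm in diameter), 77 mm to the stand's -x (robot) side of the carriage's middle. The sample table's nearest edge is 35 mm behind it. It moves with the carriage; axes as the stand's.
- sample_table (a joint): How far the sprung sample table (90 x 80 mm, white panel on top, on the carriage) has sunk along its own normal, m: 0 up, 0.008 bottomed. Its face slopes 0.35 rad (20 degrees), facing up and to the stand's -x (robot) side, its middle 82 mm above the bench. It gives way at about 0.3 N, then 0.5 N per mm: 2.3 N at half travel, 4.3 N at the bottom.
- ring_mark (a point): Centre of the ring mark (dark ring, 20 mm outside, 15 mm inside) on the sample's top face; it moves with the sample. Its z axis is the face's outward normal. The ring lies 10 mm up the slope and 16 mm to the stand's +y of the sample's middle. A dark square outline 18 mm wide, 26 mm down the slope and 34 mm to -y of the ring, is a different mark, to be left alone.
- rest: Probe rest fixed to the bench: white block 70 x 70 x 66 mm with an upright through hole 13 mm wide in the middle of its top. Origin: centre of the underside. It stands to the left or to the right of the stand; an orange vial rack stands on the other side.
- probe: The probe, loose, about 0.14 kg (varies): grey square handle 24 x 24 x 80 mm with a black display near its top, below it a steel stem 8 mm in diameter, 60 mm long, with a round end. Origin: the end of the tip; z runs up to the handle. It starts upright in the rest, stem in the hole, handle standing on the rest's top, handle faces parallel to the rest's sides.
- probe_grip (a point): Centre of the probe's square handle, 100 mm up from the tip's end; x and y axes square to its faces. Handle ends are 40 mm above and below this point.
- probe_tip (a point): The lowest point of the probe's tip (round end, radius 4 mm); z axis along the probe towards its handle.
- flask_a: Bystander: stoppered flask, 64 mm wide, 175 mm high; origin at the underside.
- flask_b: Bystander: stoppered flask, 56 mm wide, 155 mm high; origin at the underside.
- wash_bottle: Bystander: white bottle, 60 mm wide, 140 mm high; origin at the underside.
- dish: Bystander: glass dish, 90 mm wide, 18 mm high; origin at the underside.
- sample_jar: Bystander: amber jar, 40 mm wide, 50 mm high; origin at the underside.
- spare_panel: Bystander: spare white panel lying on the bench, 84 x 74 x 8 mm; origin at the underside.
- beaker: Bystander: open glass beaker, 60 mm wide, 75 mm high; origin at the underside.
- vial_rack: Bystander, fixed: orange rack 75 x 90 mm with six vials, 63 mm high; origin at the underside.
Mind the look-alikes: they are no part of the job. There is more than one size of the probe; the job needs the middle-sized.

How it is judged:
On the way, in this order (a step that is already met when the one before it is completed fails the run):
1. the carriage is pushed home against its stop while the probe is still in its rest (value of joint carriage above 0.057 m and distance of probe from where it was at the start of the episode below 0.02 m and contact force between the fingers and probe below 0.1 N), for 0.1 s.
2. the probe is lifted clear of its rest in the gripper, the carriage still home (height (world z) of probe_tip above 0.07 m and contact force between the fingers and probe above 1 N and value of joint carriage above 0.056 m), for 0.1 s.
3. the probe's tip presses lightly inside the ring, square to the sample (value of joint carriage above 0.056 m and distance between probe_tip and ring_mark below 0.007 m and angle between the z axis of probe and the z axis of ring_mark, either way round below 0.14 rad and value of joint sample_table between 0.0015 and 0.007 m and contact force between probe and sample_table between 0.4 and 7 N and contact force between the fingers and probe above 1 N and contact force between each of the arm, the fingers and stand below 0.3 N and linear speed of probe below 0.02 m/s), for 0.3 s.
At the end, for the whole second after the job is handed in: Probe held in the gripper, tip within 7 mm of the ring's centre, within 8 degrees of square to the sample, sample table sunk 1.5 to 7 mm, contact under 7 N, carriage within 4 mm of its stop, fingers and arm off the stand, probe still (all of step 3); the arm keeps its last pose, push and grip.
It fails at once if the probe is pressed hard on the sample (over 15 N) (contact force between probe and sample_table above 15 N).
It fails at once if a bystander is disturbed (moved over 25 mm) (distance of any of flask_a, flask_b, wash_bottle, dish, sample_jar, spare_panel, beaker from where it was at the start of the episode above 0.025 m).
It also fails if it takes over 58 s, if anything falls off the work surface, if the arm or the gripper's body presses on something with over 40 N, if the wrist force passes 120 N, or if a joint passes its speed limit or range.

## Working session

There is one attempt and no reset: what is moved stays moved. The work goes in short steps, Python scripts to look and compute and a tool call to move; the robot and the scene stay as the last step left them, time stands still between calls to the robot, and variables do not carry over. Pictures are saved under pics/ and viewed, and the job is handed in when it is done.

Besides the shell and the picture viewer there is one more tool, called after "Emit:" in YAML: its name, and indented under it one key for each argument. drive_tool: Moves the arm, as the interface text tells. Its arguments: {"type":"object","properties":{"plan":{"type":"array","items":{"type":"array","items":{"type":"number"}}}},"required":["plan"]}

```bash
mkdir -p pics; ls
python3 - <<'E'
from station import ctrl
import cv2,numpy as np
s=ctrl.get_state()
for k in s: print(k,np.round(s[k],4))
for n in("scene","top"):
    c=ctrl.read_camera(n); cv2.imwrite(f"pics/{n}0.png",c["color"][:,:,::-1]); print(n,c["mtx"],np.round(c["cam_to_world"],4))
    np.savez(f"{n}0.npz",**c)
E
```

```text
pics
time 0.0
joints [ 1.228   0.4683 -0.0116  1.6036  0.006   1.0714 -0.0563]
dq [ 0.0006 -0.0007 -0.0005  0.      0.0009 -0.0014  0.0009]
tau [-1.00000e-04 -5.20576e+01 -1.25000e-02 -2.43751e+01 -5.66000e-02
  1.73000e-02  1.00000e-04]
ee_pos [ 0.1917 -0.6205  0.2137]
ee_rot [-3.0653  1.5691  1.9469]
ft_force [-0.0698  0.0539  0.3642]
ft_torque [-0.0428 -0.0173  0.0176]
grip_width 0.0917
scene [[364.87378112   0.         321.1318067 ]
 [  0.         364.87378112 203.34755439]
 [  0.           0.           1.        ]] [[ 0.7792  0.4703 -0.4143  0.9767]
 [ 0.6268 -0.5876  0.5117 -0.4941]
 [-0.0028 -0.6584 -0.7526  0.7818]
 [ 0.      0.      0.      1.    ]]
top [[406.94936937   0.         320.11655066]
 [  0.         406.94936937 199.78838351]
 [  0.           0.           1.        ]] [[-0.0185 -0.9869  0.1603  0.423 ]
 [-0.9997  0.0158 -0.0182 -0.0298]
 [ 0.0154 -0.1605 -0.9869  1.221 ]
 [ 0.      0.      0.      1.    ]]
```

View pics/scene0.png

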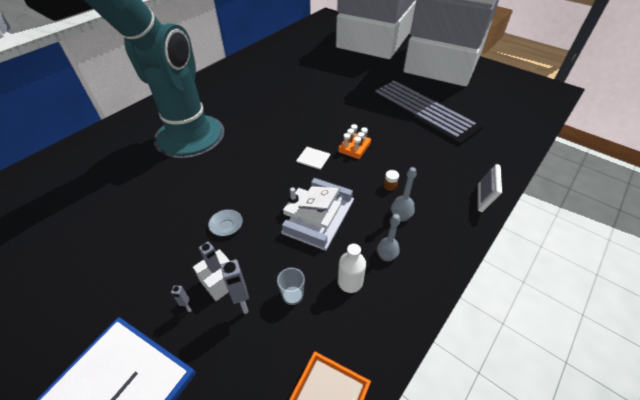

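View pics/top0.png

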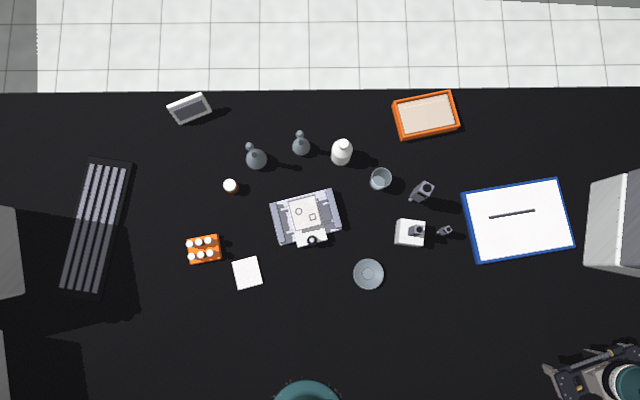

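The top view has +x up and +y left. The stand is at about (305,217). The rest holding the middle-sized probe is at (410,232). The larger look-alike is at (422,190) and the small one at (445,230). I'll zoom in next.

Run:
```python
import cv2,numpy as np
t=np.load("top0.npz")["color"][:,:,::-1]; s=np.load("scene0.npz")["color"][:,:,::-1]
cv2.imwrite("pics/a.png",cv2.resize(t[180:260,255:355],None,fx=7,fy=7,interpolation=cv2.INTER_CUBIC))
cv2.imwrite("pics/b.png",cv2.resize(t[170:260,350:460],None,fx=6,fy=6,interpolation=cv2.INTER_CUBIC))
cv2.imwrite("pics/c.png",cv2.resize(s[170:260,270:370],None,fx=6,fy=6,interpolation=cv2.INTER_CUBIC))
cv2.imwrite("pics/d.png",cv2.resize(s[230:330,165:265],None,fx=6,fy=6,interpolation=cv2.INTER_CUBIC))
```

```text
(no output)
```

View pics/a.png

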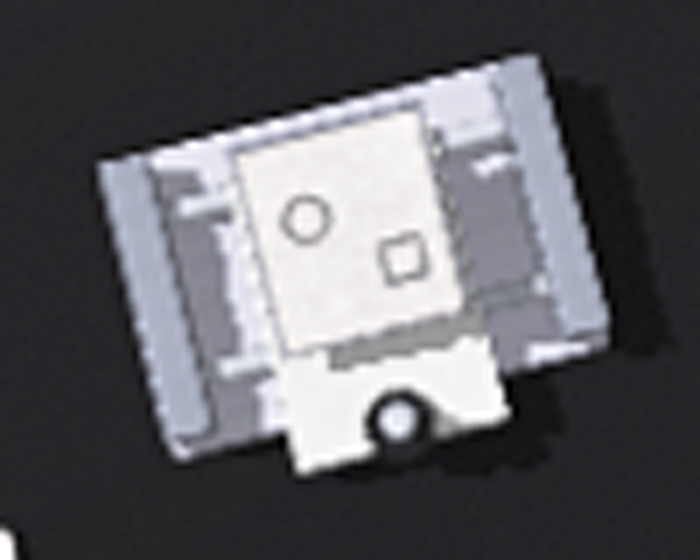

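View pics/b.png

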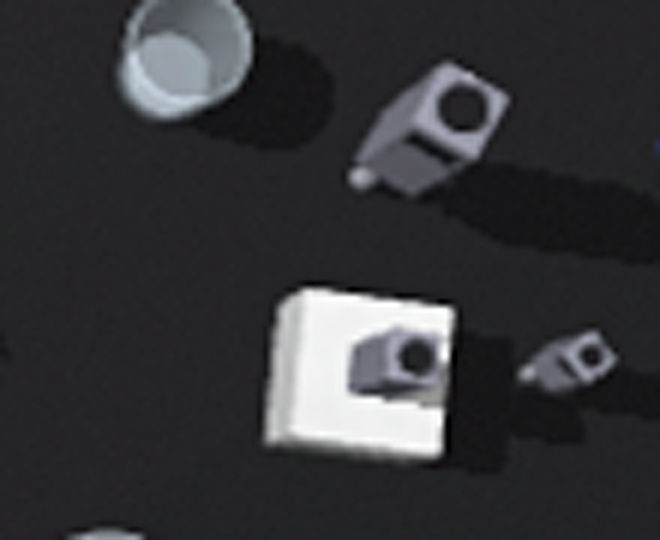

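View pics/c.png

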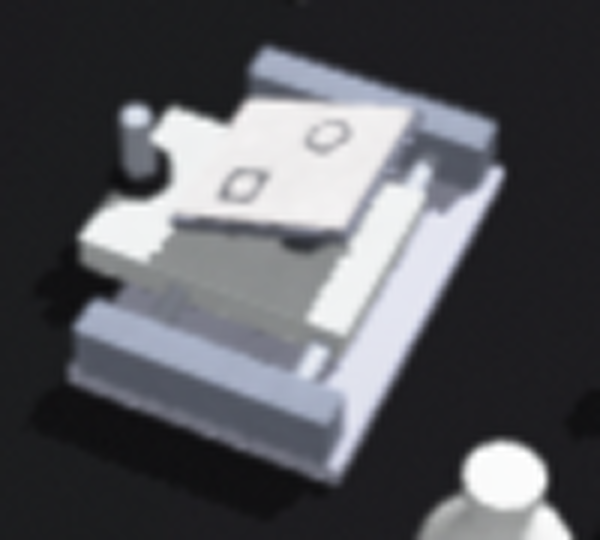

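View pics/d.png

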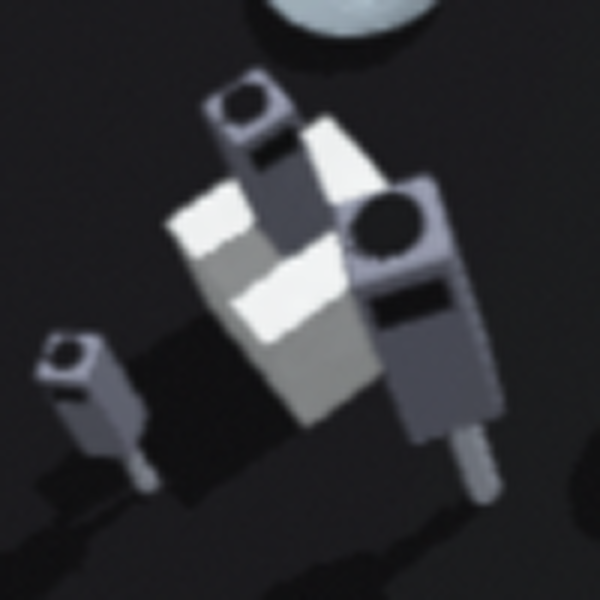

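```bash
cat > h.py <<'E'
import numpy as np
from scipy.optimize import least_squares
C={n:np.load(n+"0.npz") for n in("scene","top")}
def proj(n,P):
    T=C[n]["cam_to_world"]; p=(np.asarray(P)-T[:3,3])@T[:3,:3]
    q=p@C[n]["mtx"].T; return q[...,:2]/q[...,2:]
def px(crop,u):
    o,s={'a':((255,180),7),'b':((350,170),6),'c':((270,170),6),'d':((165,230),6)}[crop]
    return (np.array(u)+.5)/s-.5+np.array(o)
cam={'a':'top','b':'top','c':'scene','d':'scene'}
def R(y): return np.array([[np.cos(y),-np.sin(y)],[np.sin(y),np.cos(y)]])
def place(p,l):
    l=np.array(l,float); return np.r_[R(p[2])@l[:2]+p[:2],l[2]]
E
cat > m.py <<'E'
from h import *
obs=[('a',(307,220),'ring'),('a',(404,259),'sq'),('a',(400,418),'post'),('c',(137,112),'post'),('c',(328,136),'ring'),('c',(242,186),'sq'),
('a',(98,165),(.065,.095,.042)),('a',(540,55),(.065,-.095,.042)),('c',(72,325),(-.065,-.095,.042)),('c',(338,418),(.065,-.095,.042)),('c',(497,125),(.065,.095,.042)),('c',(268,45),(-.065,.095,.042))]
def loc(k,cy):
    return {'ring':(.0094,.016+cy,.0854),'sq':(-.015,-.018+cy,.0765),'post':(-.077,cy,.076)}[k] if isinstance(k,str) else k
def f(p): return np.concatenate([proj(cam[c],place(p,loc(k,p[3])))-px(c,u) for c,u,k in obs])
r=least_squares(f,[.5,0,.2,0],loss='soft_l1')
print('stand',r.x); print(np.round(f(r.x).reshape(-1,2),1))
for k in('ring','post'): print(k,place(r.x,loc(k,r.x[3])))
print('ring home',place(r.x,loc('ring',.03)),'post home',place(r.x,loc('post',.03)))
h=.035
ob2=[('b',(305,288),(h,h,.066)),('b',(456,308),(h,-h,.066)),('b',(441,460),(-h,-h,.066)),('b',(415,358),(0,0,.146)),('d',(245,103),(0,0,.146)),
('d',(327,115),(-h,h,.066)),('d',(168,222),(-h,-h,.066)),('d',(268,345),(h,-h,.066)),('d',(390,185),(h,h,.066))]
def g(p): return np.concatenate([proj(cam[c],place(p,k))-px(c,u) for c,u,k in ob2])
r2=least_squares(g,[.5,-.2,0],loss='soft_l1'); print('rest',r2.x); print(np.round(g(r2.x).reshape(-1,2),1))
# others (top cam ground hits roughly)
def hit(n,u,z):
    d=C[n]["cam_to_world"][:3,:3]@np.linalg.inv(C[n]["mtx"])@np.r_[u,1.]; o=C[n]["cam_to_world"][:3,3]
    return (o+d*(z-o[2])/d[2])[:2]
for nm,u,z in[('dish',(368,274),.01),('panel',(247,273),.008),('beaker',(380,179),.04),('bottle',(341,151),.1),('flaskb',(301,144),.08),('flaska',(255,157),.08),('jar',(230,186),.05),('big',(423,188),.17),('small',(447,229),.1),('rack',(203,249),.05)]: print(nm,np.round(hit('top',u,z),3))
E
python3 m.py
```

```text
stand [ 0.5703502  -0.00429394  0.23744003 -0.00123149]
[[-0.5  0.2]
 [-0.5  0.3]
 [-0.6  0.5]
 [-0.5  0.9]
 [-0.4  0.6]
 [-0.2  0.4]
 [-1.3 -1.4]
 [-1.8 -1.6]
 [-2.  -0.1]
 [-0.4  2.1]
 [ 1.7  0. ]
 [-2.1 -0.6]]
ring [0.57601269 0.01227124 0.0854    ]
post [ 0.49580023 -0.02360245  0.076     ]
ring home [0.56866657 0.04262648 0.0854    ] post home [0.48845411 0.00675279 0.076     ]
rest [ 0.51343831 -0.30884295 -0.13931903]
[[-0.3  0.8]
 [-1.2  0.4]
 [-0.7 -0.5]
 [-0.4  0.3]
 [-0.2  0.4]
 [-0.5  0.3]
 [-0.5  0.1]
 [-0.6 -0.1]
 [ 6.   7.4]]
dish [ 0.397 -0.188]
panel [0.406 0.166]
beaker [ 0.675 -0.231]
bottle [ 0.745 -0.113]
flaskb [0.773 0.002]
flaska [0.736 0.135]
jar [0.658 0.211]
big [ 0.621 -0.321]
small [ 0.517 -0.401]
rack [0.477 0.285]
```

```bash
cat >> h.py <<'E'
from scipy.spatial.transform import Rotation as Ro
def tool(s): return Ro.from_euler('xyz',s["ee_rot"]).as_matrix()
def todo(target,yawz=None):
    """shift in tool axes to world target TCP; turn (normalised) to bring tool z axis to world heading yawz (mod pi)"""
    from station import ctrl
    s=ctrl.get_state(); M=tool(s); d=M.T@(np.array(target)-s["ee_pos"])
    out=np.round(d,4); t=None
    if yawz is not None:
        z=M[:,2]; cur=np.arctan2(z[1],z[0]); dl=(yawz-cur+np.pi/2)%np.pi-np.pi/2
        t=-dl/.5  # tool x points down
    print('pos',np.round(s["ee_pos"],4),'z-heading',round(np.arctan2(M[1,2],M[0,2]),4),'tilt',np.round(M[:,0],4),'F',np.round(s["ft_force"],2),'w',round(float(s["grip_width"]),4),'t',s["time"])
    print('shift',out,'turn',t,'in norm'); return d
E
python3 -c "
from h import *
todo([.505,-.063,.2],.2374+np.pi/2)"
```

```text
pos [ 0.1918 -0.6205  0.2138] z-heading -1.2711 tilt [-5.0e-04  1.4e-03 -1.0e+00] F [-0.44  0.8   0.41] w 0.0919 t 0.1
shift [ 0.0144  0.4639 -0.4402] turn 0.1246485271794544 in norm
```

Emit:
drive_tool:
  plan:
    - [0.014, 0.464, -0.44, 0.125, 0]
    - [0.014, 0.464, -0.44, 0.125, 0]
    - [0.014, 0.464, -0.44, 0.125, 0]
    - [0.014, 0.464, -0.44, 0.125, 0]
    - [0.014, 0.464, -0.44, 0.125, 0]
    - [0.014, 0.464, -0.44, 0.125, 0]
    - [0.014, 0.464, -0.44, 0.125, 0]
    - [0.014, 0.464, -0.44, 0.125, 0]
    - [0.014, 0.464, -0.44, 0.125, 0]
    - [0.014, 0.464, -0.44, 0.125, 0]

```text
time: 0.93
ee_pos: [0.3964, -0.256, 0.2054]
ee_rot: [-1.087, 1.571, -2.421]
ft_force: [0.2, -0.4, -0.8]
grip_width: 0.0274
```

```bash
python3 -c "
from h import *
todo([.505,-.063,.2],.2374+np.pi/2)"
```

```text
pos [ 0.3964 -0.256   0.2054] z-heading -1.3339 tilt [-2.e-04 -2.e-04 -1.e+00] F [ 0.15 -0.43 -0.82] w 0.0274 t 0.9333
shift [ 0.0053  0.1509 -0.1621] turn -0.0009083441124602132 in norm
```

Emit:
drive_tool:
  plan:
    - [0.0, 0.15, -0.16, 0, 0]
    - [0.0, 0.15, -0.16, 0, 0]
    - [0.0, 0.15, -0.16, 0, 0]
    - [0.0, 0.15, -0.16, 0, 0]
    - [0.0, 0.15, -0.16, 0, 0]
    - [0.0, 0.15, -0.16, 0, 0]
    - [0.0, 0.15, -0.16, 0, 0]
    - [0.0, 0.15, -0.16, 0, 0]
    - [0.0, 0.15, -0.16, 0, 0]
    - [0.0, 0.15, -0.16, 0, 0]

```text
time: 1.77
ee_pos: [0.5035, -0.0691, 0.2053]
ee_rot: [-1.034, 1.57, -2.37]
ft_force: [0.4, 0.1, -0.3]
grip_width: 0.0002
```

Run:
```python
from h import *
todo([.505,-.065,.052],.2374+np.pi/2)
from station import ctrl
import cv2
for n in("scene","top"):
    c=ctrl.read_camera(n)["color"][:,:,::-1]
    c=c[140:300,200:440] if n=="top" else c[120:280,220:460]
    cv2.imwrite(f"pics/{n}1.png",cv2.resize(c,None,fx=3.3,fy=3.3,interpolation=cv2.INTER_CUBIC))
```

```text
pos [ 0.5035 -0.0691  0.2053] z-heading -1.3366 tilt [-8.e-04 -8.e-04 -1.e+00] F [ 0.36  0.06 -0.35] w 0.0002 t 1.7667
shift [ 0.1533  0.0026 -0.0037] turn -0.006475269147074414 in norm
```

View pics/scene1.png

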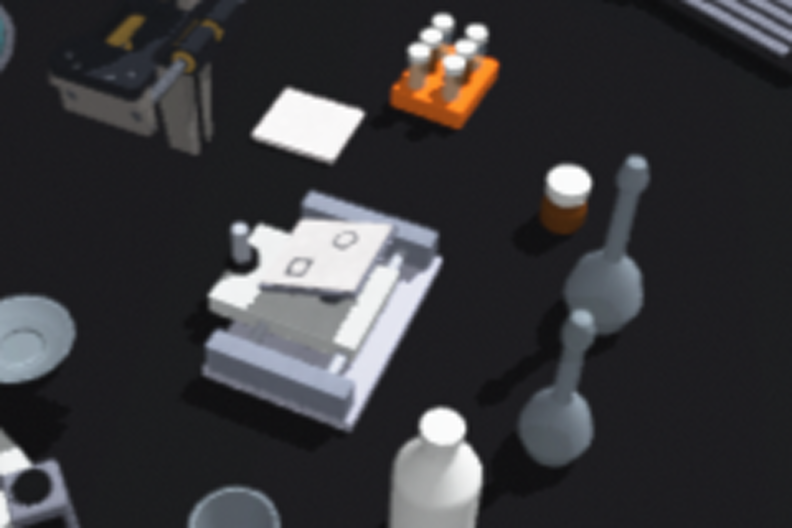

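View pics/top1.png

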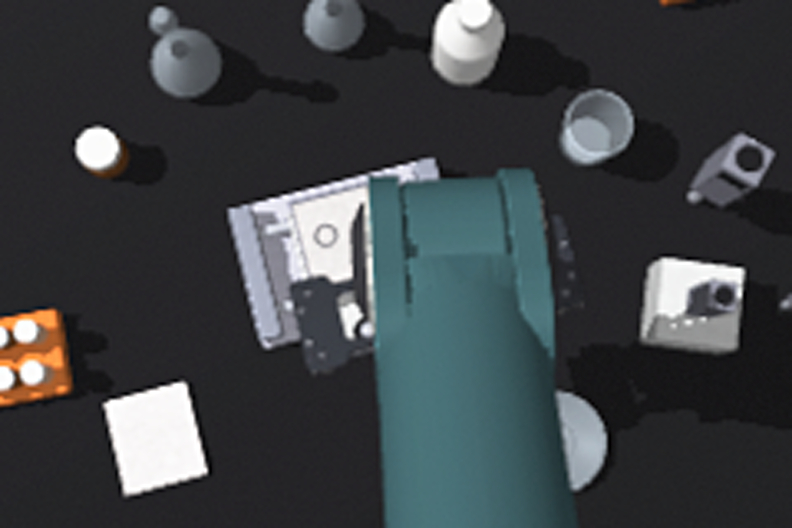

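```bash
python3 -c "
from h import *
print(proj('scene',[.5035,-.0691,.2053]),proj('top',[.5035,-.0691,.2053]))"
```

```text
[277.78246245 163.45207543] [328.99251499 233.03479798]
```

Emit:
drive_tool:
  plan:
    - [0.04, 0, -0.002, 0, 0]
    - [0.08, 0, -0.002, 0, 0]
    - [0.12, 0, -0.002, 0, 0]
    - [0.153, 0, -0.002, 0, 0]
    - [0.153, 0, -0.002, 0, 0]
    - [0.153, 0, -0.002, 0, 0]
    - [0.153, 0, -0.009, 0, 0]
    - [0.153, 0, -0.016, 0, 0]
    - [0.153, 0, -0.023, 0, 0]
    - [0.153, 0, -0.03, 0, 0]

```text
time: 2.7
ee_pos: [0.4987, -0.0377, 0.0544]
ee_rot: [1.087, 1.566, -0.246]
ft_force: [1.3, -2.6, 2.6]
grip_width: 0.0002
```

Emit:
drive_tool:
  plan:
    - [0, 0, -0.003, 0, 0]
    - [0, 0, -0.006, 0, 0]
    - [0, 0, -0.009, 0, 0]
    - [0, 0, -0.012, 0, 0]
    - [0, 0, -0.014, 0, 0]
    - [0, 0, -0.016, 0, 0]
    - [0, 0, -0.018, 0, 0]
    - [0, 0, -0.019, 0, 0]
    - [0, 0, -0.02, 0, 0]
    - [0, 0, -0.02, 0, 0]

```text
time: 3.53
ee_pos: [0.4924, -0.0183, 0.0523]
ee_rot: [-2.277, 1.57, 2.672]
ft_force: [1.0, -0.5, 1.2]
grip_width: 0.0002
```

```bash
cat > look.py <<'E'
import sys
from h import *
from station import ctrl
import cv2
tag=sys.argv[1]
B={'scene':(150,250,250,370),'top':(160,260,250,370)}
if len(sys.argv)>2: B['top']=tuple(map(int,sys.argv[2].split(',')));B['scene']=tuple(map(int,sys.argv[3].split(',')))
ims=[]
for n in("scene","top"):
    c=ctrl.read_camera(n); np.savez(f"{n}_{tag}.npz",**c); r0,r1,c0,c1=B[n]
    im=c["color"][r0:r1,c0:c1,::-1]; k=5
    ims.append(cv2.resize(im,None,fx=k,fy=k,interpolation=cv2.INTER_CUBIC))
    cv2.imwrite(f"pics/{n}_{tag}.png",ims[-1])
s=ctrl.get_state(); print(s["time"],np.round(s["ee_pos"],4),np.round(s["ft_force"],2))
E
python3 look.py p1
```

```text
3.6333 [ 0.4922 -0.0184  0.0522] [ 0.66 -1.36  0.24]
```

View pics/scene_p1.png

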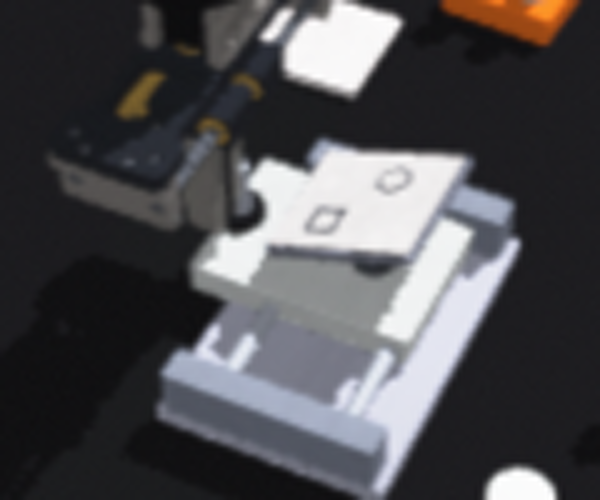

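View pics/top_p1.png

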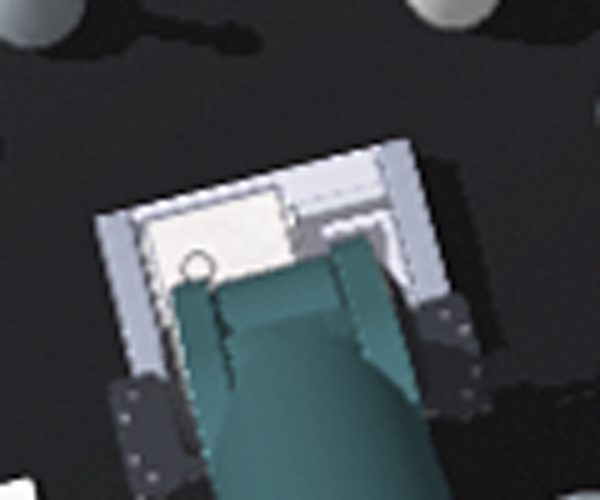

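The post is in contact with the fingers and the carriage has moved most of the way. I'll keep pushing gently until the force rises.

Emit:
drive_tool:
  plan:
    - [0, 0, -0.002, 0, 0]
    - [0, 0, -0.004, 0, 0]
    - [0, 0, -0.006, 0, 0]
    - [0, 0, -0.008, 0, 0]
    - [0, 0, -0.009, 0, 0]
    - [0, 0, -0.01, 0, 0]
    - [0, 0, -0.011, 0, 0]
    - [0, 0, -0.012, 0, 0]
    - [0, 0, -0.012, 0, 0]
    - [0, 0, -0.012, 0, 0]

```text
time: 4.47
ee_pos: [0.4913, -0.0148, 0.0525]
ee_rot: [0.02, 1.563, -1.319]
ft_force: [6.3, -21.8, -3.6]
grip_width: 0.0004
```

```bash
python3 look.py p2
```

```text
4.5667 [ 0.4913 -0.0148  0.0525] [  6.77 -20.8   -2.92]
```

View pics/scene_p2.png

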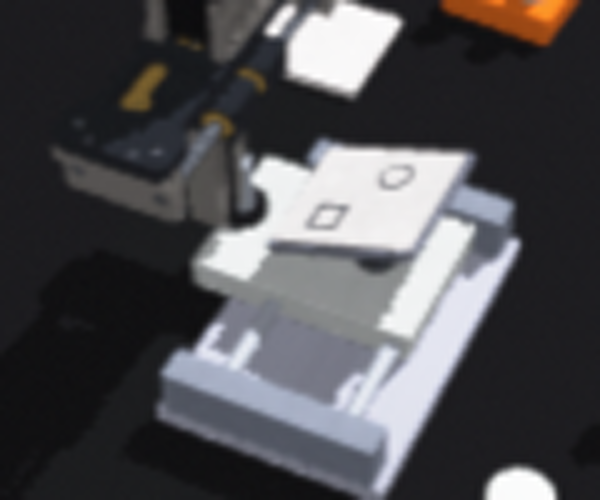

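Run:
```python
from h import *
# intersect scene ray with slope plane at ring height
def hit(n,u,z):
    d=C[n]["cam_to_world"][:3,:3]@np.linalg.inv(C[n]["mtx"])@np.r_[u,1.]; o=C[n]["cam_to_world"][:3,3]
    return o+d*(z-o[2])/d[2]
for u,z in(((396.5,177.5),.0854),((328,217),.0765)):
    print(hit('scene',(np.array(u)+.5)/5-.5+[250,150],z))
print(hit('scene',px('c',(328,136)),.0854))
print(hit('top',(np.array((197,267))+.5)/5-.5+[250,160],.0854), hit('top',px('a',(307,220)),.0854))
```

```text
[0.56904909 0.04237087 0.0854    ]
[0.55346884 0.00390745 0.0765    ]
[0.57552875 0.01441106 0.0854    ]
[0.57121189 0.03740962 0.0854    ] [0.57644357 0.01088636 0.0854    ]
```

Emit:
drive_tool:
  plan:
    - [0, 0, 0.01, 0, 0]
    - [0, 0, 0.03, 0, 0]
    - [0, 0, 0.045, 0, 0]
    - [-0.02, 0, 0.05, 0, 0]
    - [-0.06, 0, 0.06, 0, 0.2]
    - [-0.1, 0, 0.07, 0, 0.3]
    - [-0.14, 0, 0.07, 0, 0.5]
    - [-0.17, 0, 0.07, 0, 0.6]
    - [-0.17, 0, 0.07, 0, 0.6]
    - [-0.17, 0, 0.07, 0, 0.6]

```text
time: 5.4
ee_pos: [0.5066, -0.0743, 0.2238]
ee_rot: [1.224, 1.568, -0.109]
ft_force: [-0.1, 0.7, -0.1]
grip_width: 0.0384
```

```bash
python3 - <<'E'
from h import *
for z in (.14,.17,.2,.23):
    def hit(n,u,z):
        d=C[n]["cam_to_world"][:3,:3]@np.linalg.inv(C[n]["mtx"])@np.r_[u,1.]; o=C[n]["cam_to_world"][:3,3]
        return o+d*(z-o[2])/d[2]
    print(z,hit('top',px('b',(463,105)),z),hit('scene',px('d',(387,225)),z))
print(hit('top',px('b',(362,178)),.004))
todo([.5134,-.3088,.205],-.139+np.pi/2)
E
python3 look.py q
```

```text
0.14 [ 0.62886557 -0.3400273   0.14      ] [ 0.58520169 -0.30830485  0.14      ]
0.17 [ 0.62315258 -0.33141753  0.17      ] [ 0.60349913 -0.31698858  0.17      ]
0.2 [ 0.61743959 -0.32280776  0.2       ] [ 0.62179656 -0.32567232  0.2       ]
0.23 [ 0.6117266  -0.31419798  0.23      ] [ 0.64009399 -0.33435605  0.23      ]
[ 0.61791152 -0.32535875  0.004     ]
pos [ 0.5066 -0.0743  0.2238] z-heading -1.333 tilt [ 2.6e-03 -3.0e-04 -1.0e+00] F [-0.05  0.74 -0.13] w 0.0384 t 5.4
shift [ 0.0189 -0.0486  0.2294] turn 0.7535498689949733 in norm
5.5 [ 0.505  -0.0744  0.2212] [0.11 0.01 0.21]
```

View pics/scene_q.png

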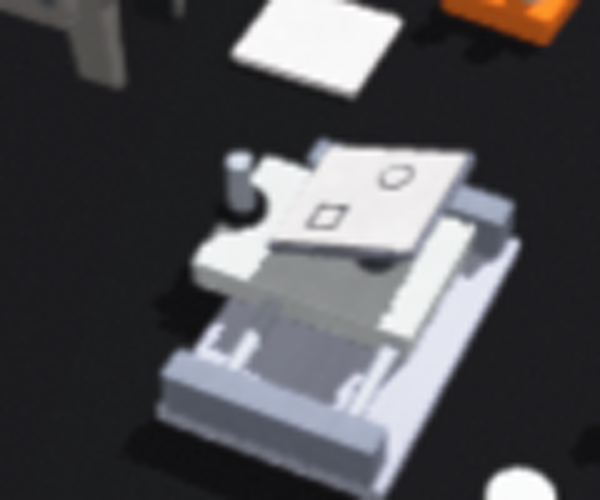

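Emit:
drive_tool:
  plan:
    - [0.019, -0.049, 0.229, 0.754, 0.6]
    - [0.019, -0.049, 0.229, 0.754, 0.6]
    - [0.019, -0.049, 0.229, 0.754, 0.6]
    - [0.019, -0.049, 0.229, 0.754, 0.6]
    - [0.019, -0.049, 0.229, 0.754, 0.6]
    - [0.019, -0.049, 0.229, 0.754, 0.6]
    - [0.019, -0.049, 0.229, 0.754, 0.6]
    - [0.019, -0.049, 0.229, 0.754, 0.6]
    - [0.019, -0.049, 0.229, 0.754, 0.6]
    - [0.019, -0.049, 0.229, 0.754, 0.6]

```text
time: 6.33
ee_pos: [0.5125, -0.3066, 0.2025]
ee_rot: [-2.357, 1.569, 2.218]
ft_force: [-0.1, 0.1, 0.5]
grip_width: 0.055
```

```bash
python3 look.py r 170,270,340,460 220,330,150,270
python3 - <<'E'
from h import *
todo([.5134,-.3088,.087],-.139+np.pi/2)
E
```

```text
6.4333 [ 0.5128 -0.3071  0.2033] [ 0.37 -0.37 -0.73]
pos [ 0.5128 -0.3071  0.2033] z-heading -1.7078 tilt [-3.e-04  7.e-04 -1.e+00] F [ 0.37 -0.37 -0.73] w 0.0553 t 6.4333
shift [0.1163 0.0009 0.0017] turn 0.004001598767604975 in norm
```

View pics/scene_r.png

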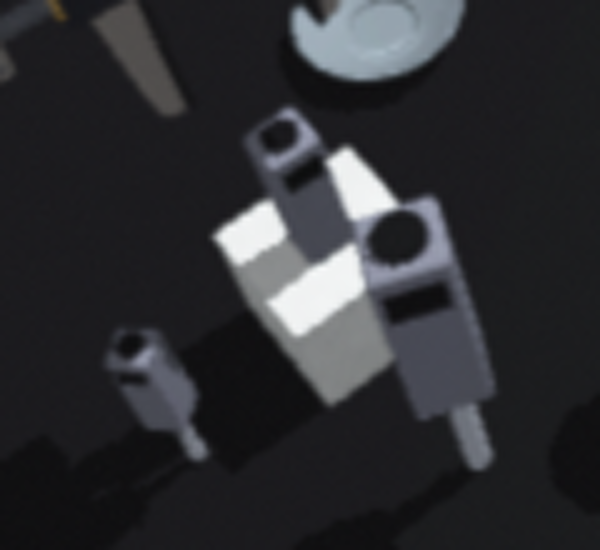

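View pics/top_r.png

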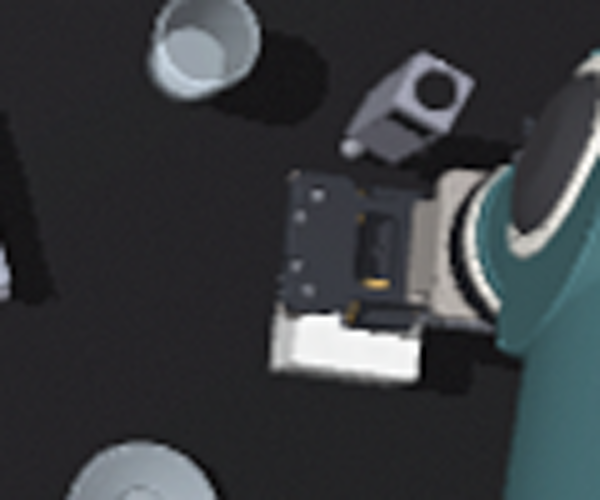

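Emit:
drive_tool:
  plan:
    - [0.03, 0.001, 0.001, 0, 0.6]
    - [0.06, 0.001, 0.002, 0, 0.6]
    - [0.09, 0.001, 0.002, 0, 0.6]
    - [0.11, 0.001, 0.002, 0, 0.6]
    - [0.116, 0.001, 0.002, 0, 0.6]
    - [0.116, 0.001, 0.002, 0, 0.6]
    - [0.116, 0.001, 0.002, 0, 0.1]
    - [0.116, 0.001, 0.002, 0, 0.1]
    - [0.116, 0.001, 0.002, 0, 0.1]
    - [0.116, 0.001, 0.002, 0, 0.1]

```text
time: 7.27
ee_pos: [0.5138, -0.3115, 0.0889]
ee_rot: [1.161, 1.568, -0.55]
ft_force: [-0.3, 1.1, 1.5]
grip_width: 0.0306
```

```bash
python3 look.py s 170,270,340,460 220,330,150,270
python3 - <<'E'
from h import *
todo([.5134,-.3088,.087],-.139+np.pi/2)
E
```

```text
7.3667 [ 0.5138 -0.3107  0.0885] [-0.33 -0.12  3.87]
pos [ 0.5138 -0.3107  0.0885] z-heading -1.7105 tilt [ 0.0016  0.     -1.    ] F [-0.33 -0.12  3.87] w 0.0238 t 7.3667
shift [ 0.0015 -0.0007 -0.0019] turn -0.001370634455160058 in norm
```

View pics/scene_s.png

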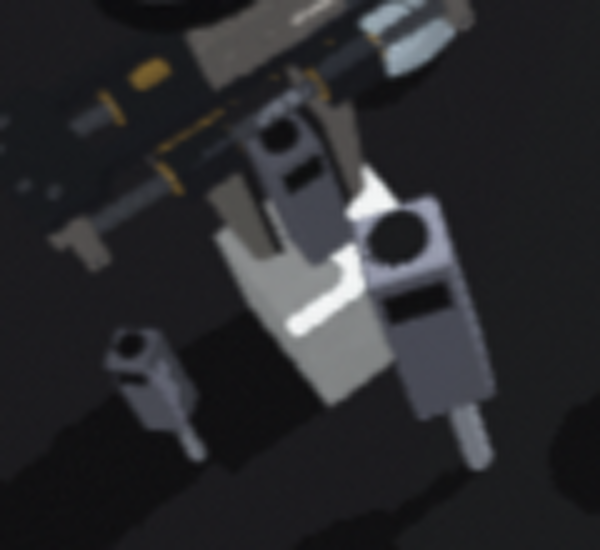

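Emit:
drive_tool:
  plan:
    - [-0.01, 0, 0, 0, 0.1]
    - [-0.02, 0, 0, 0, 0.1]
    - [-0.03, 0, 0, 0, 0.1]
    - [-0.04, 0, 0, 0, 0.1]
    - [-0.046, 0, 0, 0, 0.1]
    - [-0.046, 0, 0, 0, 0.1]
    - [-0.046, -0.003, 0, 0, 0.1]
    - [-0.046, -0.006, 0, 0, 0.1]
    - [-0.046, -0.009, 0, 0, 0.1]
    - [-0.046, -0.012, 0, 0, 0.1]

```text
time: 8.2
ee_pos: [0.5048, -0.3093, 0.1345]
ee_rot: [1.519, 1.563, -0.19]
ft_force: [6.9, 2.6, 0.0]
grip_width: 0.0241
```

```bash
python3 look.py t 170,270,340,460 210,320,150,270
python3 - <<'E'
from h import *
todo([.5134,-.3088,.133],-.139+np.pi/2)
E
```

```text
8.3 [ 0.5043 -0.3091  0.1345] [6.21 2.76 0.52]
pos [ 0.5043 -0.3091  0.1345] z-heading -1.7096 tilt [ 0.0069 -0.0012 -1.    ] F [6.21 2.76 0.52] w 0.0242 t 8.3
shift [ 0.0015  0.009  -0.0016] turn 0.0003857022932756138 in norm
```

View pics/scene_t.png

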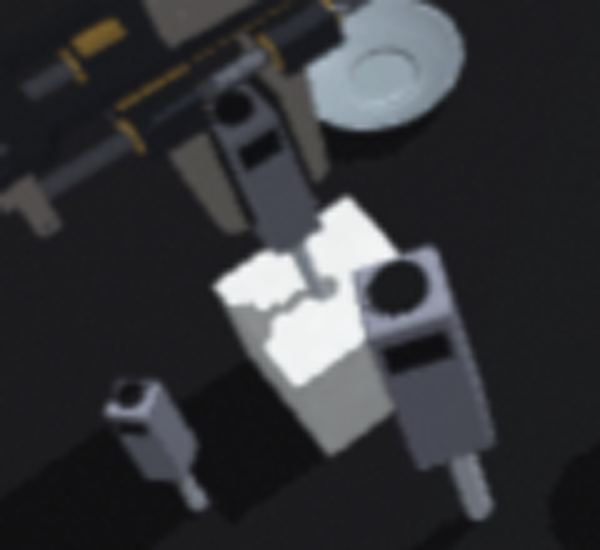

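The tip is still in the hole and the force is about 7 N sideways, so I'll continue the tilt.

Emit:
drive_tool:
  plan:
    - [0, -0.001, 0, 0, 0.1]
    - [0, -0.002, 0, 0, 0.1]
    - [0, -0.003, 0, 0, 0.1]
    - [0, -0.005, 0, 0, 0.1]
    - [0, -0.007, 0, 0, 0.1]
    - [0, -0.009, 0, 0, 0.1]
    - [0, -0.011, 0, 0, 0.1]
    - [0, -0.012, 0, 0, 0.1]
    - [0, -0.013, 0, 0, 0.1]
    - [0, -0.014, 0, 0, 0.1]

```text
time: 9.13
ee_pos: [0.4904, -0.307, 0.1336]
ee_rot: [1.593, 1.564, -0.116]
ft_force: [7.7, 2.7, -5.1]
grip_width: 0.0241
```

```bash
python3 look.py u 170,270,340,460 210,320,150,270
python3 - <<'E'
from h import *
todo([.5134,-.3088,.133],-.139+np.pi/2)
E
```

```text
9.2333 [ 0.4903 -0.307   0.1337] [ 7.49  2.76 -3.68]
pos [ 0.4903 -0.307   0.1337] z-heading -1.7093 tilt [ 6.1e-03 -7.0e-04 -1.0e+00] F [ 7.49  2.76 -3.68] w 0.0238 t 9.2333
shift [ 0.0008  0.0232 -0.0014] turn 0.0009551735192125932 in norm
```

View pics/scene_u.png

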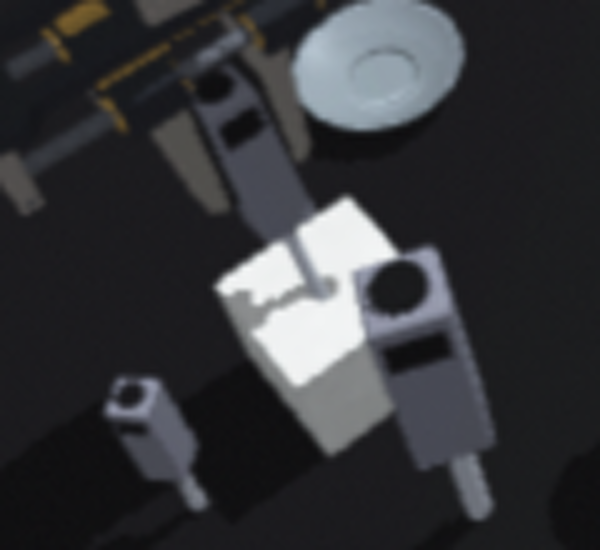

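Emit:
drive_tool:
  plan:
    - [0, -0.001, 0, 0, 0.1]
    - [0, -0.002, 0, 0, 0.1]
    - [0, -0.003, 0, 0, 0.1]
    - [0, -0.005, 0, 0, 0.1]
    - [0, -0.007, 0, 0, 0.1]
    - [0, -0.009, 0, 0, 0.1]
    - [0, -0.011, 0, 0, 0.1]
    - [0, -0.012, 0, 0, 0.1]
    - [0, -0.012, 0, 0, 0.1]
    - [0, -0.012, 0, 0, 0.1]

```text
time: 10.07
ee_pos: [0.4783, -0.3052, 0.1336]
ee_rot: [1.637, 1.565, -0.072]
ft_force: [7.5, 3.0, -2.8]
grip_width: 0.024
```

```bash
python3 look.py v 170,270,340,460 210,320,150,270
python3 - <<'E'
from h import *
todo([.5134,-.3088,.133],-.139+np.pi/2)
E
```

```text
10.1667 [ 0.4783 -0.3051  0.1337] [ 7.42  2.58 -2.63]
pos [ 0.4783 -0.3051  0.1337] z-heading -1.709 tilt [ 5.5e-03 -4.0e-04 -1.0e+00] F [ 7.42  2.58 -2.63] w 0.0238 t 10.1667
shift [ 0.0008  0.0353 -0.0012] turn 0.0015547594539704335 in norm
```

View pics/scene_v.png

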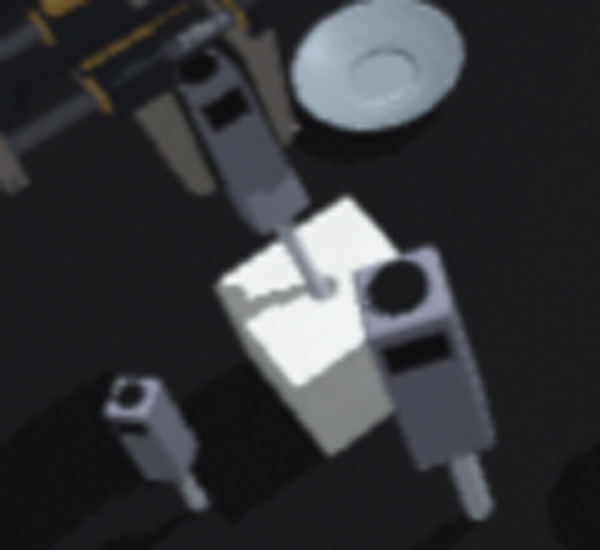

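Emit:
drive_tool:
  plan:
    - [-0.011, -0.004, 0, 0, 0.1]
    - [-0.03, -0.006, 0, 0, 0.1]
    - [-0.06, -0.006, 0, 0, 0.1]
    - [-0.09, -0.006, 0, 0, 0.1]
    - [-0.1, -0.006, 0, -0.2, 0.1]
    - [-0.1, -0.006, 0, -0.4, 0.1]
    - [-0.1, -0.006, 0, -0.6, 0.1]
    - [-0.1, -0.006, 0, -0.75, 0.1]
    - [-0.1, -0.006, 0, -0.75, 0.1]
    - [-0.1, -0.006, 0, -0.75, 0.1]

```text
time: 11.0
ee_pos: [0.4687, -0.3059, 0.2331]
ee_rot: [-1.167, 1.57, -2.506]
ft_force: [-0.1, 0.2, -1.2]
grip_width: 0.0236
```

```bash
python3 look.py w 170,270,340,460 170,310,140,280
python3 - <<'E'
from h import *
todo([.5134,-.3088,.133],.2374+np.pi/2)
E
```

```text
11.1 [ 0.469  -0.3055  0.2332] [-0.73 -0.22 -1.95]
pos [ 0.469  -0.3055  0.2332] z-heading -1.338 tilt [-7.e-04 -4.e-04 -1.e+00] F [-0.73 -0.22 -1.95] w 0.0243 t 11.1
shift [0.1001 0.0425 0.0134] turn -0.009193954578851304 in norm
```

View pics/scene_w.png

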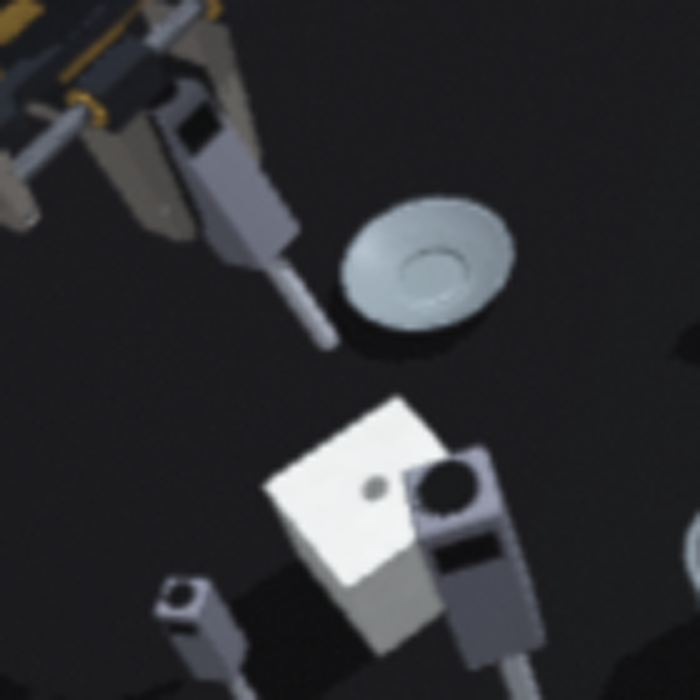

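View pics/top_w.png

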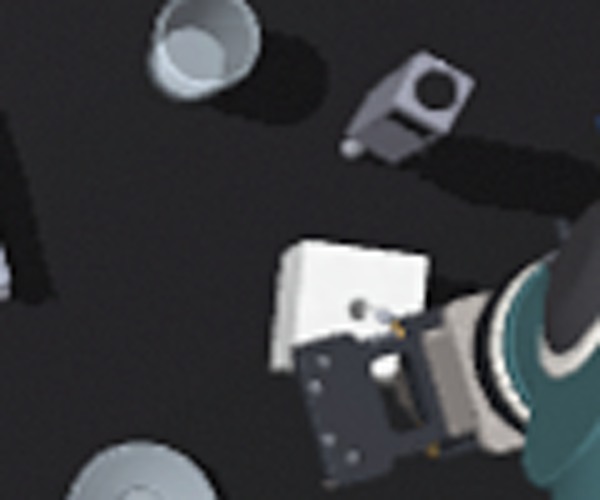

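```bash
cat > pf.py <<'E'
from h import *
M=None
def fit(ee,zh,obs):
    z=np.array([np.cos(zh),np.sin(zh),0]); y=np.cross(z,[0,0,-1.]); up=np.array([0,0,1.])
    G=np.array(ee)+.019*up
    def pt(p,l,o=0):  # p: angle, slide, yoff, zoff ; l dist up from tip ; 
        ax=np.cos(p[0])*up-np.sin(p[0])*y
        return G+ (l-.1-p[1])*ax
    def f(p): return np.concatenate([(proj(c,pt(p,l))-u+p[2:4]*(1 if c=='scene' else 0))for c,u,l in obs]+[np.array(p[2:4])*.3,[p[1]*50]])
    r=least_squares(f,[.3,0,0,0]); print('angle,slide,px off',r.x,'res',np.round(f(r.x),2))
    tip=pt(r.x,0); print('tip',tip,'tip-ee',tip-ee,'nominal pts',[np.round(proj(c,pt((.35,0),l)),1) for c,u,l in obs]); return r.x,tip
E
python3 - <<'E'
from pf import *
s=lambda u:(np.array(u)+.5)/5-.5+[140,170]; t=lambda u:(np.array(u)+.5)/5-.5+[340,170]
fit([.469,-.3055,.2332],-1.338,[('scene',s((329,341)),.003),('scene',s((273,266)),.06),('scene',s((281,280)),.05),('top',t((379,315)),.003)])
# rough handle bottom centre, etc
E
```

```text
angle,slide,px off [ 0.31710671  0.0141248   0.53004885 -0.89264839] res [ 1.26  2.23 -1.09 -1.37 -0.22 -0.78 -1.05  1.01  0.16 -0.27  0.71]
tip [ 0.50362633 -0.29729027  0.14376529] tip-ee [ 0.03462633  0.00820973 -0.08943471] nominal pts [array([203.9, 236.7]), array([189.5, 217.5]), array([192.1, 221. ]), array([415.8, 233.7])]
```

```bash
python3 -c "
from h import *
todo([.5216,.0312,.1993],.2374+np.pi/2)"
```

```text
pos [ 0.469  -0.3055  0.2332] z-heading -1.338 tilt [-7.e-04 -4.e-04 -1.e+00] F [-0.73 -0.22 -1.95] w 0.0243 t 11.1
shift [ 0.0337  0.1289 -0.3155] turn -0.009193954578851304 in norm
```

Emit:
drive_tool:
  plan:
    - [0, 0.006, -0.015, 0, 0.1]
    - [0, 0.018, -0.045, -0.01, 0.1]
    - [0.005, 0.032, -0.08, -0.01, 0.1]
    - [0.01, 0.046, -0.115, -0.01, 0.1]
    - [0.015, 0.06, -0.15, -0.01, 0.1]
    - [0.02, 0.074, -0.185, -0.01, 0.1]
    - [0.025, 0.088, -0.22, -0.01, 0.1]
    - [0.03, 0.102, -0.25, -0.01, 0.1]
    - [0.034, 0.114, -0.28, -0.01, 0.1]
    - [0.034, 0.122, -0.3, -0.01, 0.1]

```text
time: 11.93
ee_pos: [0.5179, 0.0186, 0.1988]
ee_rot: [-2.553, 1.57, 2.402]
ft_force: [0.0, 0.0, -1.6]
grip_width: 0.0238
```

```bash
python3 -c "
from h import *
todo([.5216,.0312,.1993],.2374+np.pi/2)"
```

```text
pos [0.5179 0.0186 0.1988] z-heading -1.3287 tilt [-9.e-04  8.e-04 -1.e+00] F [ 0.02  0.02 -1.64] w 0.0238 t 11.9333
shift [-0.0005  0.0067 -0.0113] turn 0.009428755751791584 in norm
```

Emit:
drive_tool:
  plan:
    - [0, 0.004, -0.005, 0, 0.1]
    - [0, 0.006, -0.009, 0, 0.1]
    - [0, 0.006, -0.011, 0, 0.1]
    - [0, 0.006, -0.011, 0, 0.1]
    - [0, 0.006, -0.011, 0, 0.1]
    - [0, 0.006, -0.011, 0, 0.1]
    - [0, 0.006, -0.011, 0, 0.1]
    - [0, 0.006, -0.011, 0, 0.1]
    - [0, 0.006, -0.011, 0, 0.1]
    - [0, 0.006, -0.011, 0, 0.1]

```text
time: 12.77
ee_pos: [0.5214, 0.0271, 0.1995]
ee_rot: [0.196, 1.571, -1.135]
ft_force: [-0.5, -0.5, -1.2]
grip_width: 0.0237
```

```bash
sed -i 's/k=5/k=7 if len(sys.argv)>2 else 5/' look.py; python3 look.py x 170,250,260,360 140,220,280,380; python3 -c "
from h import *
todo([.5216,.0312,.1993],.2374+np.pi/2)"
```

```text
12.8667 [0.5214 0.0272 0.1994] [ 0.07 -0.05 -0.91]
pos [0.5214 0.0272 0.1994] z-heading -1.3307 tilt [-0. -0. -1.] F [ 0.07 -0.05 -0.91] w 0.0238 t 12.8667
shift [ 0.0001  0.0011 -0.0039] turn 0.005428311075343473 in norm
```

View pics/scene_x.png

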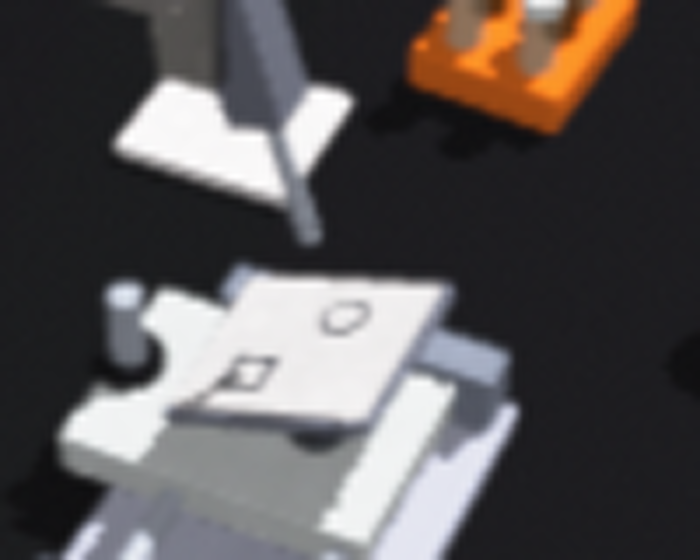

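View pics/top_x.png

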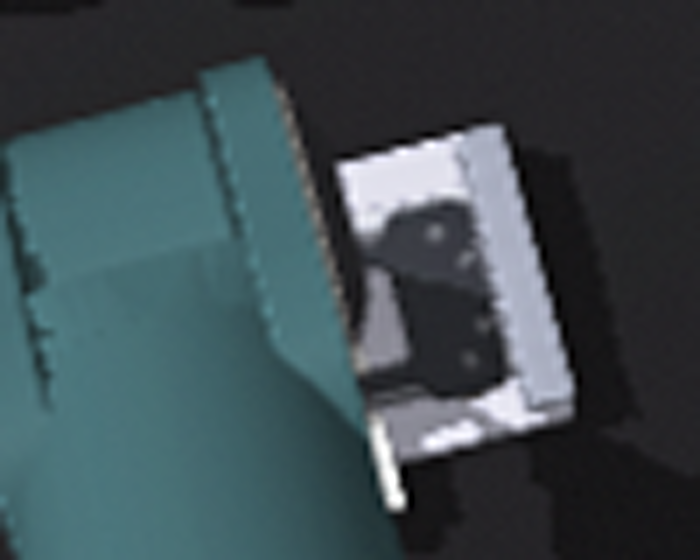

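```bash
cat > ov.py <<'E'
import sys
from h import *
import cv2
tag,a,sl,crop=sys.argv[1],float(sys.argv[2]),float(sys.argv[3]),tuple(map(int,sys.argv[4].split(',')))
ee=np.array(list(map(float,sys.argv[5].split(','))));zh=float(sys.argv[6])
im=np.load(f"scene_{tag}.npz")["color"][:,:,::-1]; r0,r1,c0,c1=crop;k=6
im=cv2.resize(im[r0:r1,c0:c1],None,fx=k,fy=k,interpolation=cv2.INTER_CUBIC)
z=np.array([np.cos(zh),np.sin(zh),0]);y=np.cross(z,[0,0,-1.]);up=np.array([0,0,1.])
ax=np.cos(a)*up-np.sin(a)*y; ay=np.cos(a)*y+np.sin(a)*up
G=ee+.019*up
def P(l,u=0,v=0):
    q=proj('scene',G+(l-.1-sl)*ax+u*ay+v*z)-np.array([-.4,.5]); return tuple(np.round(((q-[c0,r0]+.5)*k-.5)*16).astype(int))
def L(p,q,c): cv2.line(im,p,q,c,1,cv2.LINE_AA,4)
h=.012
for u in(-h,h):
    for v in(-h,h): L(P(.06,u,v),P(.14,u,v),(0,255,0))
for l in(.06,.14):
    c=[P(l,*w) for w in((-h,-h),(-h,h),(h,h),(h,-h))]
    for i in range(4): L(c[i],c[(i+1)%4],(0,255,0))
for w in((.004,0),(-.004,0),(0,.004),(0,-.004)): L(P(.004,*w),P(.06,*w),(0,0,255))
L(P(0),P(.004),(255,0,0))
cv2.imwrite(f"pics/ov_{tag}_{sys.argv[7]}.png",im)
print('tip',G+(-.1-sl)*ax, 'tip-ee',G+(-.1-sl)*ax-ee)
E
python3 ov.py x .35 .0015 90,190,270,390 .5214,.0272,.1994 -1.3307 1
```

```text
tip [0.55520577 0.03547629 0.12305367] tip-ee [ 0.03380577  0.00827629 -0.07634633]
```

View pics/ov_x_1.png

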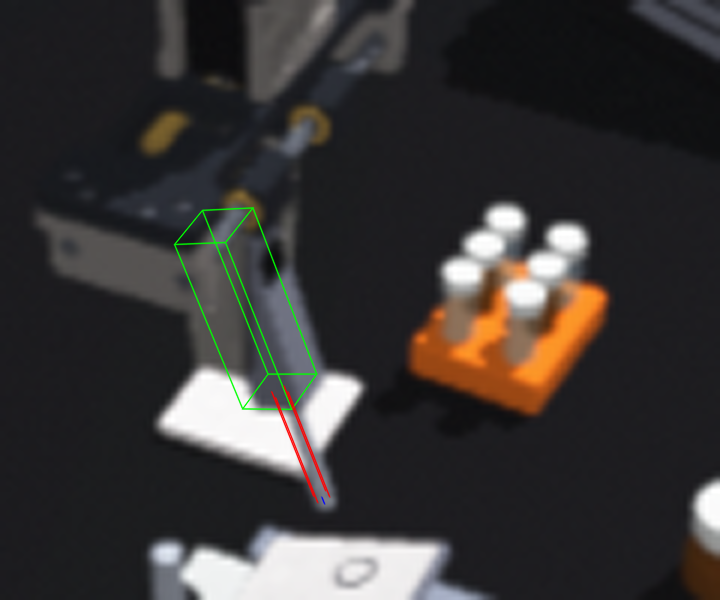

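Run:
```python
import numpy as np,cv2
im=np.load("scene_x.npz")["color"][:,:,::-1][115:180,290:345]
cv2.imwrite("pics/zx.png",cv2.resize(im,None,fx=9,fy=9,interpolation=cv2.INTER_CUBIC).astype(float).clip(0,160)*1.5)
```

```text
[ WARN:0@0.083] global loadsave.cpp:1063 imwrite_ Unsupported depth image for selected encoder is fallbacked to CV_8U.
```

View pics/zx.png

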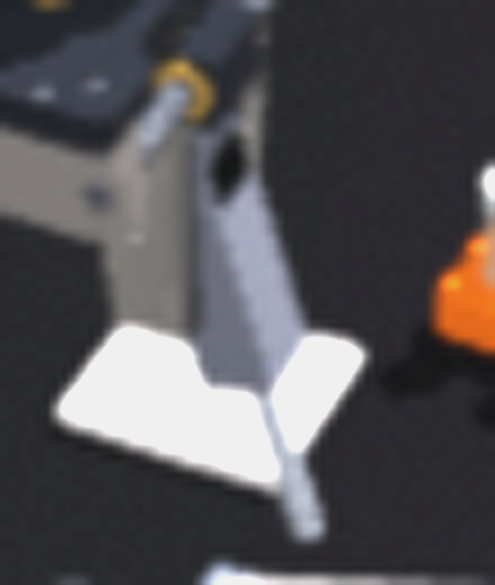

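```bash
cat > pf2.py <<'E'
from h import *
def fit(ee,zh,corn,lines,off=(-.4,.5),free=True):
    z=np.array([np.cos(zh),np.sin(zh),0]);y=np.cross(z,[0,0,-1.]);up=np.array([0,0,1.])
    G=np.array(ee)+.019*up; off=np.array(off)
    def pt(p,l,u=0,v=0):
        ax=np.cos(p[0])*up-np.sin(p[0])*y; ay=np.cos(p[0])*y+np.sin(p[0])*up
        return G+p[2]*y+(l-.1-p[1])*ax+u*ay+v*z
    def P(p,*k): return proj('scene',pt(p,*k))-off-(p[3:5] if len(p)>3 else 0)
    def f(p):
        r=[P(p,*k)-u for k,u in corn]
        for (k1,k2),u in lines:
            A,B=P(p,*k1),P(p,*k2); d=(B-A)/np.linalg.norm(B-A); r.append([np.cross(d,u-A)])
        r.append(np.array(p[1:3])*150); 
        if len(p)>3:r.append(np.array(p[3:5])*.7)
        return np.concatenate(r)
    import warnings;warnings.simplefilter('ignore')
    p0=[.33,0,0]+([0,0] if free else [])
    r=least_squares(f,p0,loss='soft_l1');p=r.x
    J=r.jac; cov=np.linalg.inv(J.T@J); print('p',np.round(p,4),'sd',np.round(np.sqrt(np.diag(cov)),4)*.5);print(np.round(f(p),2));print('tip',np.round(pt(p,0),4),'tip-ee',np.round(pt(p,0)-ee,4));return p
E
python3 - <<'E'
from pf2 import *
q=lambda u:(np.array(u)+.5)/9-.5+[290,115]
h=.012
corn=[((.06,h,h),q((268,397))),((.06,h,-h),q((305,335))),((.06,-h,h),q((205,385))),((.004,0,0),q((309,528)))]
lines=[(((.06,h,-h),(.14,h,-h)),q((262,180))),(((.06,h,h),(.14,h,h)),q((217,220))),(((.004,0,0),(.06,0,0)),q((288,462)))]
for fr in(True,False): fit([.5214,.0272,.1994],-1.3307,corn,lines,free=fr)
E
```

```text
p [ 0.2941  0.0006  0.0055 -0.5747  0.0357] sd [0.01515 0.0021  0.0022  0.71755 0.5866 ]
[ 0.59 -0.45  0.61  0.54 -0.78  0.37 -0.14 -0.69  0.33  0.19  0.06  0.08
  0.83 -0.4   0.03]
tip [0.5551 0.0354 0.1222] tip-ee [ 0.0337  0.0082 -0.0772]
p [ 2.958e-01 -1.000e-04  7.200e-03] sd [0.01505 0.00095 0.00085]
[ 0.59 -0.44  0.6   0.54 -0.8   0.39 -0.14 -0.66  0.35  0.21  0.07 -0.01
  1.08]
tip [0.5567 0.0358 0.1228] tip-ee [ 0.0353  0.0086 -0.0766]
```

```bash
python3 -c "
from h import *
todo([.5315,.0336,.1698],.2374+np.pi/2)"
```

```text
pos [0.5214 0.0272 0.1994] z-heading -1.3307 tilt [-0. -0. -1.] F [ 0.07 -0.05 -0.91] w 0.0238 t 12.8667
shift [ 0.0296  0.0113 -0.0038] turn 0.005428311075343473 in norm
```

Emit:
drive_tool:
  plan:
    - [0.005, 0.002, -0.001, 0, 0.1]
    - [0.01, 0.004, -0.002, 0, 0.1]
    - [0.015, 0.006, -0.003, 0, 0.1]
    - [0.02, 0.008, -0.004, 0, 0.1]
    - [0.025, 0.01, -0.004, 0, 0.1]
    - [0.029, 0.011, -0.004, 0, 0.1]
    - [0.029, 0.011, -0.004, 0, 0.1]
    - [0.029, 0.011, -0.004, 0, 0.1]
    - [0.029, 0.011, -0.004, 0, 0.1]
    - [0.029, 0.011, -0.004, 0, 0.1]

```text
time: 13.7
ee_pos: [0.5313, 0.0337, 0.1707]
ee_rot: [1.131, 1.57, -0.2]
ft_force: [-0.1, 0.0, -1.0]
grip_width: 0.0238
```

```bash
python3 look.py y 170,250,260,360 140,220,280,380; python3 -c "
from h import *
todo([.5315,.0336,.1698],.2374+np.pi/2)"
python3 - <<'E'
import numpy as np,cv2
im=np.load("scene_y.npz")["color"][:,:,::-1][125:205,290:360]
cv2.imwrite("pics/zy.png",(cv2.resize(im,None,fx=7,fy=7,interpolation=cv2.INTER_CUBIC)))
E
```

```text
13.8 [0.5313 0.0337 0.1707] [ 0.15 -0.56 -1.02]
pos [0.5313 0.0337 0.1707] z-heading -1.3306 tilt [ 5.e-04 -1.e-04 -1.e+00] F [ 0.15 -0.56 -1.02] w 0.024 t 13.8
shift [0.0009 0.0002 0.0002] turn 0.00554984066489439 in norm
```

View pics/zy.png

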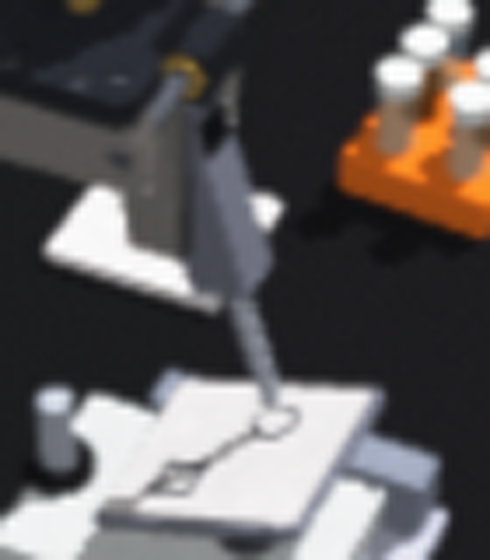

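Emit:
drive_tool:
  plan:
    - [0.001, 0, 0, 0, 0.1]
    - [0.002, 0.001, 0, 0, 0.1]
    - [0.003, 0.001, 0, 0, 0.1]
    - [0.004, 0.001, 0, 0, 0.1]
    - [0.005, 0.002, 0, 0, 0.1]
    - [0.0055, 0.002, 0, 0, 0.1]
    - [0.0055, 0.002, 0, 0, 0.1]
    - [0.0055, 0.002, 0, 0, 0.1]
    - [0.0055, 0.002, 0, 0, 0.1]
    - [0.0055, 0.002, 0, 0, 0.1]

```text
time: 14.63
ee_pos: [0.5331, 0.0342, 0.165]
ee_rot: [0.798, 1.571, -0.533]
ft_force: [-0.4, -0.3, -1.8]
grip_width: 0.024
```

```bash
python3 look.py z1 170,250,260,360 140,220,280,380; python3 -c "
from h import *
todo([.5315,.0336,.1698],.2374+np.pi/2)"
python3 - <<'E'
import numpy as np,cv2
im=np.load("scene_z1.npz")["color"][:,:,::-1][150:205,300:355]
cv2.imwrite("pics/zz1.png",(cv2.resize(im,None,fx=10,fy=10,interpolation=cv2.INTER_CUBIC)))
E
```

```text
14.7333 [0.5331 0.0342 0.165 ] [-0.45  0.93 -1.17]
pos [0.5331 0.0342 0.165 ] z-heading -1.3306 tilt [ 1.e-04 -0.e+00 -1.e+00] F [-0.45  0.93 -1.17] w 0.0236 t 14.7333
shift [-0.0048 -0.0017  0.0002] turn 0.005600011774092195 in norm
```

View pics/zz1.png

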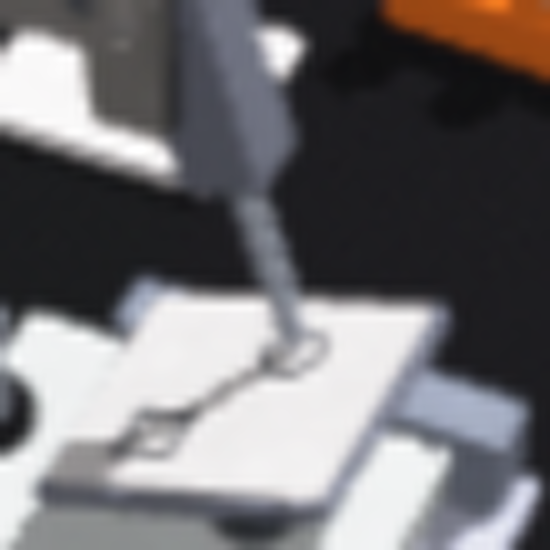

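Run:
```python
from h import *
r=np.array([.5687,.0426,.0854]);xs=np.array([.972,.235,0]);ys=np.array([-.235,.972,0]);n=np.array([-.333,-.081,.939]);s=.939*xs+np.array([0,0,.343])
p=proj('scene',r);J=np.array([proj('scene',r+.001*d)-p for d in(s,ys,-n)]).T
print(p,J);print('mm slope,y for (.5,.5)px',np.linalg.solve(J[:,:2],[.5,.5]))
```

```text
[328.84949405 184.99228182] [[ 0.32424186  0.15581334  0.11302057]
 [ 0.01788542 -0.24556638  0.28557801]]
mm slope,y for (.5,.5)px [ 2.43527022 -1.85874044]
```

Emit:
drive_tool:
  plan:
    - [0.001, 0, 0, 0, 0.1]
    - [0.002, 0.001, 0, 0, 0.1]
    - [0.003, 0.001, 0, 0, 0.1]
    - [0.003, 0.001, 0, 0, 0.1]
    - [0.003, 0.001, 0, 0, 0.1]
    - [0.003, 0.001, 0, 0, 0.1]
    - [0.003, 0.001, 0, 0, 0.1]
    - [0.003, 0.001, 0, 0, 0.1]
    - [0.003, 0.001, 0, 0, 0.1]
    - [0.003, 0.001, 0, 0, 0.1]

```text
time: 15.57
ee_pos: [0.5342, 0.0345, 0.162]
ee_rot: [1.059, 1.571, -0.272]
ft_force: [-0.3, -0.9, 0.2]
grip_width: 0.0241
```

```bash
cat > av.py <<'E'
from station import ctrl
import numpy as np,cv2,sys
from h import *
F=[];E=[]
for i in range(8):
    c=ctrl.read_camera("scene"); s=ctrl.get_state(); F.append(s["ft_force"]);E.append(s["ee_pos"])
print('t',s["time"],'F',np.round(np.mean(F,0),2),'sd',np.round(np.std(F,0),2),'ee',np.round(np.mean(E,0),4))
n=np.array([-.333,-.081,.939]);print('F.n',np.mean(F,0)@n)
np.savez(f"scene_{sys.argv[1]}.npz",**c)
im=c["color"][150:205,300:355,::-1]
cv2.imwrite(f"pics/{sys.argv[1]}.png",cv2.resize(im,None,fx=10,fy=10,interpolation=cv2.INTER_CUBIC))
E
python3 av.py k1
```

```text
t 15.9667 F [ 0.15 -0.17 -0.13] sd [0.25 0.37 0.51] ee [0.5341 0.0345 0.162 ]
F.n -0.1564257737761821
```

View pics/k1.png

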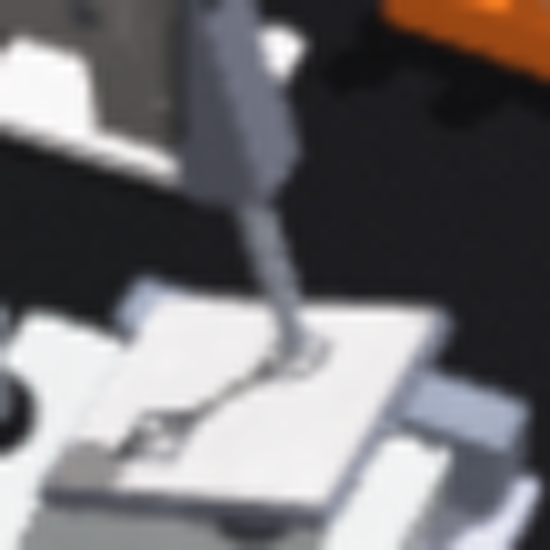

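Emit:
drive_tool:
  plan:
    - [0.0005, 0, 0, 0, 0.1]
    - [0.001, 0, 0, 0, 0.1]
    - [0.0015, 0.0005, 0, 0, 0.1]
    - [0.002, 0.0007, 0, 0, 0.1]
    - [0.002, 0.0007, 0, 0, 0.1]
    - [0.002, 0.0007, 0, 0, 0.1]
    - [0.002, 0.0007, 0, 0, 0.1]
    - [0.002, 0.0007, 0, 0, 0.1]
    - [0.002, 0.0007, 0, 0, 0.1]
    - [0.002, 0.0007, 0, 0, 0.1]

```text
time: 16.8
ee_pos: [0.5347, 0.0346, 0.16]
ee_rot: [-0.097, 1.571, -1.428]
ft_force: [0.3, 0.3, 0.6]
grip_width: 0.0236
```

```bash
python3 av.py k2
python3 - <<'E'
import numpy as np,cv2
im=np.load("scene_k2.npz")["color"][:,:,::-1][120:210,275:375]
cv2.imwrite("pics/k2b.png",(cv2.resize(im,None,fx=7,fy=7,interpolation=cv2.INTER_CUBIC)))
E
```

```text
t 17.2 F [ 0.07 -0.31  1.13] sd [0.4  0.44 0.48] ee [0.5348 0.0346 0.1599]
F.n 1.0638689934478958
```

View pics/k2.png

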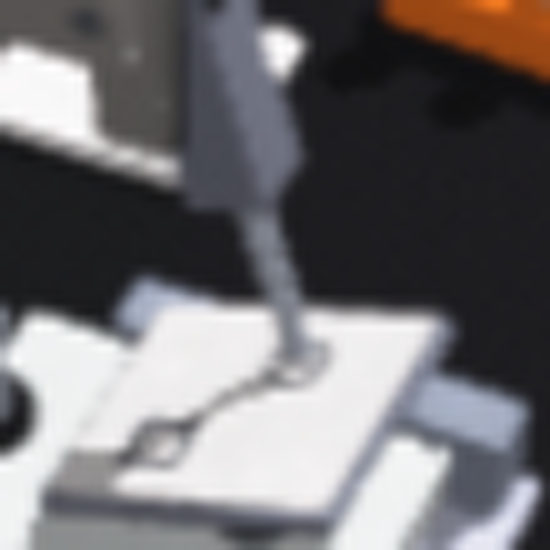

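View pics/k2b.png

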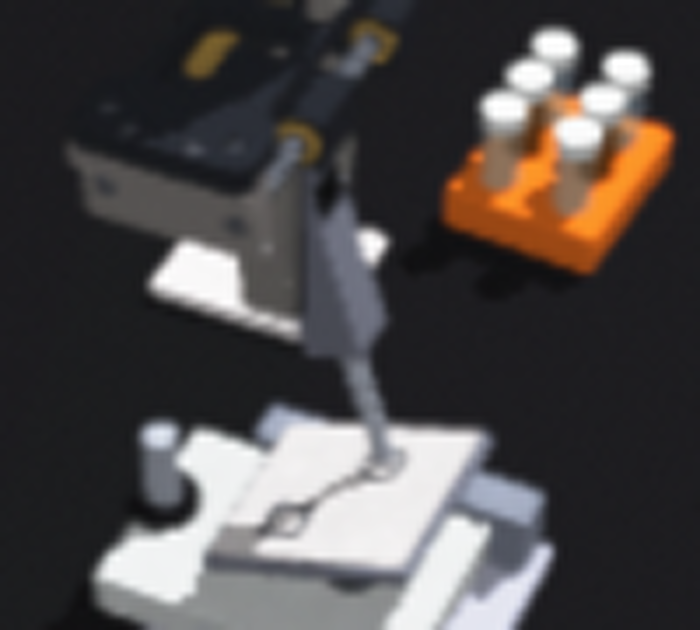

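```bash
cat > ro.py <<'E'
from h import *
import cv2,sys
tag=sys.argv[1]; d=float(sys.argv[2]); off=np.array([float(sys.argv[3]),float(sys.argv[4])])
r=np.array([.5687,.0426,.0854]);xs=np.array([.972,.235,0]);ys=np.array([-.235,.972,0]);n=np.array([-.333,-.081,.939]);s=.939*xs+np.array([0,0,.343])
k=24;c0,r0=312,175
im=np.load(f"scene_{tag}.npz")["color"][:,:,::-1][r0:r0+22,c0:c0+32]
im=cv2.resize(im,None,fx=k,fy=k,interpolation=cv2.INTER_CUBIC); im2=im.copy()
def Q(P): return np.round(((proj('scene',P)-off-[c0,r0]+.5)*k-.5)*16).astype(int)
c=r-d*.001*n
t=np.linspace(0,2*np.pi,60)
for R_ in(.0075,.01): cv2.polylines(im2,[np.array([Q(c+R_*(np.cos(a)*s+np.sin(a)*ys)) for a in t])],True,(0,0,255),1,cv2.LINE_AA,4)
p=Q(c)//16; cv2.circle(im2,tuple(int(v) for v in p),4,(255,0,0),-1)
if len(sys.argv)>5:
    # probe tip model: contact at c + offsets (mm) slope,y ; axis angle .30
    a,b,ang=map(float,sys.argv[5:8]); q=c+.001*(a*s+b*ys); ax=np.cos(ang)*np.array([0,0,1])-np.sin(ang)*xs; ay=np.cos(ang)*xs+np.sin(ang)*np.array([0,0,1])
    S=q+.004*n
    V=C['scene']["cam_to_world"][:3,3]-S; V/=np.linalg.norm(V); e1=np.cross(V,[0,0,1.]);e1/=np.linalg.norm(e1);e2=np.cross(V,e1)
    cv2.polylines(im2,[np.array([Q(S+.004*(np.cos(u)*e1+np.sin(u)*e2)) for u in t])],True,(0,200,0),1,cv2.LINE_AA,4)
    w=np.cross(ax,V);w/=np.linalg.norm(w)
    for g in(-.004,.004): cv2.line(im2,tuple(Q(S+g*w)),tuple(Q(S+g*w+.05*ax)),(0,200,0),1,cv2.LINE_AA,4)
cv2.imwrite(f"pics/ro_{tag}.png",im2)
E
python3 ro.py k2 4 -0.25 0.1 0 0 .3
```

```text
(no output)
```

View pics/ro_k2.png

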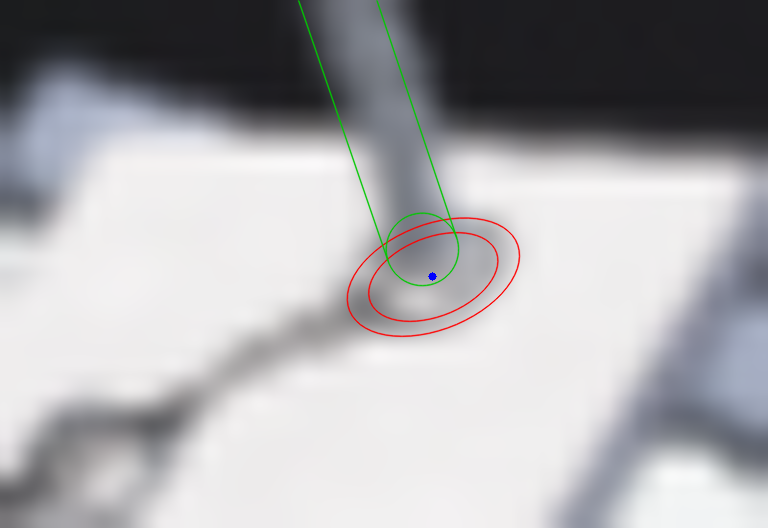

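Run:
```python
import numpy as np,cv2
im=np.load("scene_k2.npz")["color"][:,:,::-1][135:190,305:345]
cv2.imwrite("pics/zk.png",np.clip(cv2.resize(im,None,fx=14,fy=14,interpolation=cv2.INTER_CUBIC)[:,:].astype(float)*1.5,0,255).astype(np.uint8)[:600*1+170])
```

```text
(no output)
```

View pics/zk.png

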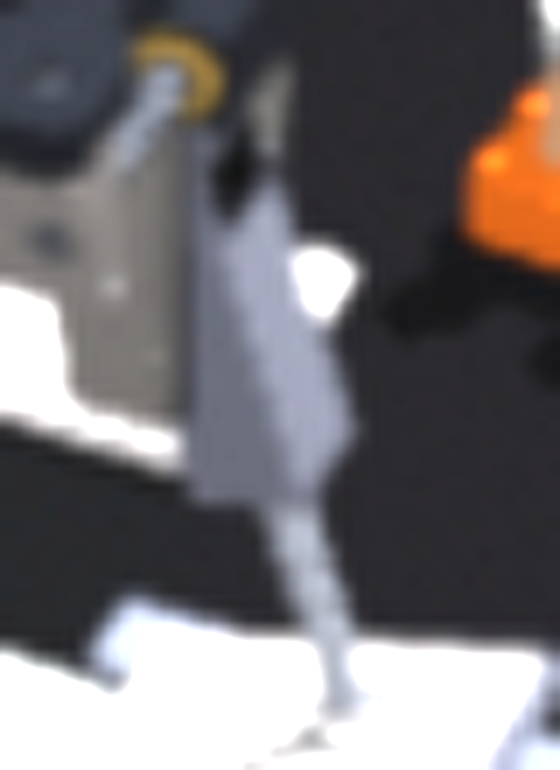

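Run:
```python
from pf2 import *
q=lambda u:(np.array(u)+.5)/14-.5+[305,135]
h=.012
corn=[((.06,h,h),q((303,503))),((.06,h,-h),q((353,427))),((.06,-h,h),q((195,497))),((.004,0,0),q((338,692)))]
lines=[(((.06,h,-h),(.14,h,-h)),q((290,210))),(((.06,h,h),(.14,h,h)),q((225,262))),(((.004,0,0),(.06,0,0)),q((297,540))),(((.004,0,0),(.06,0,0)),q((323,625)))]
for o in((-.4,.5),(-.25,.1),(0,0)):fit([.5348,.0346,.1599],-1.3306,corn,lines,off=o,free=False)
```

```text
p [ 2.78e-01 -2.00e-04  7.90e-03] sd [0.0151  0.0009  0.00085]
[-0.17  0.32  0.17 -0.18 -0.71 -0.03  0.39  0.01 -0.07  0.08  0.1   0.05
 -0.04  1.18]
tip [0.569 0.043 0.083] tip-ee [ 0.0342  0.0084 -0.0769]
p [ 0.2787 -0.0018  0.0087] sd [0.01515 0.0009  0.0008 ]
[-0.17  0.33  0.17 -0.16 -0.72 -0.    0.4   0.06 -0.06  0.09  0.12  0.06
 -0.27  1.3 ]
tip [0.5695 0.0431 0.0845] tip-ee [ 0.0347  0.0085 -0.0754]
p [ 0.2795 -0.0024  0.0095] sd [0.01515 0.0009  0.0008 ]
[-0.17  0.34  0.17 -0.16 -0.73  0.01  0.4   0.09 -0.05  0.1   0.12  0.06
 -0.36  1.42]
tip [0.5702 0.0433 0.0851] tip-ee [ 0.0354  0.0087 -0.0748]
```

```bash
python3 -c "
from station import ctrl
print(ctrl.hand_in()); s=ctrl.get_state(); print(s['time'],s['ee_pos'],s['ft_force'],s['grip_width'])"
```

```text
the job is handed in; nothing more can be done
None
the job is handed in; nothing more can be done
```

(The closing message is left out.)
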